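# Sort the drawn blood tubes by cap colour into the courier case and fasten it

### The job

The three blood tubes reclining in the sloping metal stand are ready for the courier: lay each one down flat in the courier case, in the tray of its own cap colour, without dropping it. When all three are in, swing the case's blue lid shut, then fold the orange catch on its front edge fully down against the front of the case. Leave the strip bottle, the dropper bottle and the marker pen where they are.

Things in the scene. Friction and masses are not known exactly. Their poses are not given: they have to be found in the camera images.
- stand: bare aluminium folded-sheet stand, 105 x 200 x 67 mm, fixed; origin at the centre of its underside, y across, its sheet slopes up along its own +x (leftward for the robot) at 35 degrees from level. Three grey cradles sit on the sheet at y = -65, 0, +65 mm, a tube in each (which is where varies), parallel to the slope, middle line 28 mm off the sheet; a stop block holds the low round end
- cradle1: one of the three identical grey cradles, fixed; origin under the stand's sheet, axes as the stand's. A tube lies in two notched saddles whose prongs reach 5 mm beyond its middle line, so it lifts out straight off the slope (35 degrees from vertical, up and to the right). Between the saddles 46 mm are free along the tube, with 24 mm free below its middle line
- purple_a: sample tube, purple cap, 88 mm long, body 13 mm and cap 17 mm thick, about 14 g. Long axis = its y: cap end at y = -50 mm, round end at y = +37 mm. Origin on its underside; middle line at z = +6.6 mm. In the stand its z stands square off the slope and its cap (-y) points up the slope; between the saddles it is free for fingers at y = -24 to +21 mm
- purple_b: sample tube, purple cap, 88 mm long, body 13 mm and cap 17 mm thick, about 14 g. Long axis = its y: cap end at y = -50 mm, round end at y = +37 mm. Origin on its underside; middle line at z = +6.6 mm. In the stand its z stands square off the slope and its cap (-y) points up the slope; between the saddles it is free for fingers at y = -24 to +21 mm
- green: sample tube, green cap, 119 mm long, body 13 mm and cap 17 mm thick, about 14 g. Long axis = its y: cap end at y = -65 mm, round end at y = +53 mm. Origin on its underside; middle line at z = +6.6 mm. In the stand its z stands square off the slope and its cap (-y) points up the slope; between the saddles it is free for fingers at y = -8 to +37 mm
- case: light grey courier case, 165 x 270 x 52 mm, fixed; origin at the centre of its underside, x away from its front (the front faces the robot), z up. In it stand two colour trays side by side along y. The lid's hinge line runs along the case's y at x = +82.5, z = 52.5 mm (far upper edge); the catch is at the middle of the front
- purple_tray: purple open tray in the case, 155 x 126 x 42 mm with 3 mm walls and floor, fixed; origin at the centre of its underside (4 mm above the desk), long side along the case's x. Tubes with purple caps go in it. It may be on the left or the right
- green_tray: green open tray, like the purple one: 155 x 126 x 42 mm, 3 mm walls and floor, fixed; origin at the centre of its underside. The tube with the green cap goes in it
- lid (a joint): blue lid of the case, a flat plate 169 x 274 x 8 mm on the hinge along the far edge: 0 = shut, lying on the case; about 1.6 to 1.85 rad = standing open, tipped back past upright. A stiff hinge (0.3 N m of friction): it stays where it is left and must be pushed all the way, with about 2 to 5 N near its edge
- lid_edge (a point): middle of the lid's free edge, on its outer face, 167 mm from the hinge line. With the lid shut it is on top at the front, 60 mm above the desk
- catch (a joint): orange catch, a flap 40 mm wide and 39 mm long hinged on the middle of the lid's free edge: 0 = sticking straight out from the lid, in its plane (with the lid shut: level, towards the robot, 56 mm above the desk); 1.57 rad = folded fully down against the front of the case (fastened). It is stiff (0.05 N m of friction, about 2 N at 25 mm from its hinge), has no spring and stays where it is left
- catch_end (a point): middle of the free end of the catch, 38 mm from its hinge line; the hinge line lies along the case's y, 3 mm in front of the lid's free edge
- strip_bottle: white test strip bottle with a black cap, 50 mm thick, 133 mm tall, standing loose; origin at the centre of its underside; must stay where it is
- dropper: small white dropper bottle, 26 mm thick, 62 mm tall, standing loose; origin at the centre of its underside; must stay where it is
- marker: black marker pen, 138 mm long and 11 mm thick, lying loose along its y axis; origin at its middle on the underside; must stay where it is

How it is judged:
By the outcome, as a careful person would: the job done as asked, in the order asked, and still so for the second after the job is handed in, with the robot touching nothing.
It also fails if it takes over 72 s, if anything falls off the work surface, if the arm or the gripper's body presses on something with over 40 N, if the wrist force passes 120 N, or if a joint passes its speed limit or range.

### The arm

A 7-joint arm with a two-finger parallel gripper is mounted at the origin on a cart in front of the work surface, level with it; the furniture and walls round the work are solid. World frame = base frame: x ahead of the robot, y to its left, z up, the work surface at z = 0. Lengths are in m, angles in rad, forces in N, time in s.
With the tool pointing down it reaches from about 0.425 to 0.95 m from the base axis. Payload 4.7 kg.
Tool frame: the origin (TCP) lies on the centre line of the jaws, within the pads' length; the fingertips stand robot.nose_length ahead of it and the grasp point (between the pads) lies 8 mm behind it (robot.nose_length is the distance from the TCP to the fingertips, in m); z points along the fingers, x is the direction in which the jaws open and shut, and the axes are right-handed (so a half turn about z gives the same grasp; the last joint's range is limited). The gripper opens to 85 mm and grips with 20 to 120 N. Pads are 22 mm wide; open, the fingers measure 114 mm over their backs; the gripper's body (76 mm by 85 mm) begins 54 mm behind the grasp point. The pads swing forward as they close: fully open they stand 13 mm farther back than shut.
Start: joints at [-1.266, 0.469, -0.049, 1.532, 0.024, 1.141, -0.082], TCP at [0.221, 0.638, 0.242] pointing down, gripper open.
Joint ranges: [-2.59, 2.59], [-0.33, 1.99], [-1.39, 1.29], [0.1, 2.45], [-1.04, 4.18], [0.21, 1.99], [-2.66, 2.66]. Speed limits (rad/s): [2.57, 2.57, 3.14, 3.14, 3.14, 3.14, 3.14].

### API

Orientations are given as [roll, pitch, yaw] about the fixed x, y, z axes, in that order (R = Rz(yaw) Ry(pitch) Rx(roll)).
In Python, from plant import robot gives the robot as it stands. Calls block until the motion is done:
- robot.goto(position, orientation): joint-space move of the TCP to a pose.
- robot.move_straight(position, vel=0.15, attitude=None, contact_N=None): straight line of the TCP; attitude=None keeps the orientation; vel is the mean speed in m/s. With contact_N (N) it stops when the force on the tool has changed by that much, and returns True; else False.
- robot.move_joints(angles): joint-space move.
- robot.grip(opening, strength=None): opening from 0.0 (shut) to 1.0 (fully open); strength is the grip in N (None keeps the last); returns when the fingers have stopped.
- robot.sleep(seconds).
- robot.inverse_kinematics(position, orientation): joint angles nearest the present ones, or None.
- robot.sense(): the state.
- robot.grab_frame(name): name is "side" or "top"; returns a dict with "image" (400x640x3 uint8, red, green, blue), "range_z" (400x640 float32, m along the optical axis (not along the pixel's ray), 0 where there is no reading), "fx", "fy", "cx", "cy" (pixels), "R" (3x3) and "t" (3): a world point X has camera coordinates R X + t. Camera axes: x right, y down, z forward; pixel columns grow to the right and rows downward; lengths in m; the calibration is good to about 2 mm. A picture is of the moment at which its call begins.
A pose or a line that the arm cannot do raises robot.IKError and nothing moves.
- robot.close_job(): hands the job in, once; it reports no verdict.
The state is a dict: "t": time; "joint_pos": joint angles; "joint_velocities": joint speeds; "effort": joint torques, N m; "tcp_pos": TCP position; "tcp_rot": TCP orientation; "wrist_force": force on the tool from outside, world axes, zero at the start; "torque": the same for the moment, N m; "opening": opening from 0.0 (shut) to 1.0 (fully open).
Only numpy, scipy, OpenCV 4.12 (cv2) and the standard library are available. Lean on these libraries where they do the work, as an engineer would, in place of code of your own. Each camera call takes 0.05 s, during which the arm holds its last target.

## Working session

There is one attempt and no reset: what is moved stays moved. The work goes in short steps, each a Python script; the robot and the scene stay as the last script left them, time stands still between calls to the robot, and variables do not carry over. Pictures are saved under pics/ and viewed, and the job is handed in when it is done.

```bash
ls; mkdir -p pics
python3 - <<'E'
from plant import robot
import cv2,numpy as np
s=robot.sense();print(s['t'],s['tcp_pos'],s['tcp_rot'],robot.nose_length)
for n in("side","top"):
    f=robot.grab_frame(n)
    cv2.imwrite(f"pics/{n}0.png",f["image"][:,:,::-1])
    np.savez(f"{n}0.npz",**f)
    print(n,f["fx"],f["cx"],f["cy"],-f["R"].T@f["t"],f["R"][2])
E
```

```text
pics
0.0 [0.22095673 0.63721424 0.24126356] [3.14152266e+00 1.95474749e-03 1.23703752e+00] 0.011
side 471.9603398687265 316.20706270348876 201.44551866199575 [-0.07774507 -0.18235819  1.16943822] [ 0.48348235  0.16535399 -0.8595946 ]
top 364.92692359891134 313.5014188293206 197.2136841289242 [0.36996947 0.02696084 1.09892083] [ 0.17138756  0.00809275 -0.98517045]
```

View pics/side0.png

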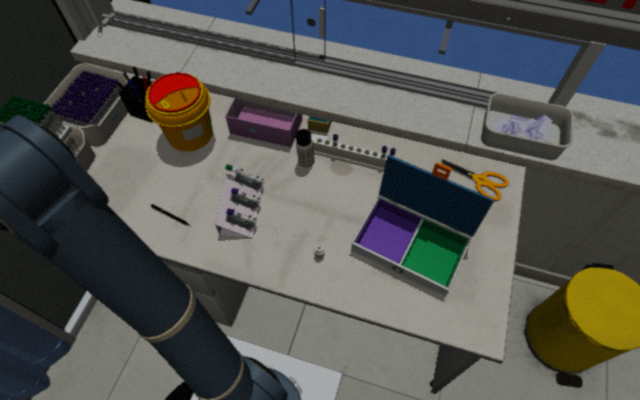

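View pics/top0.png

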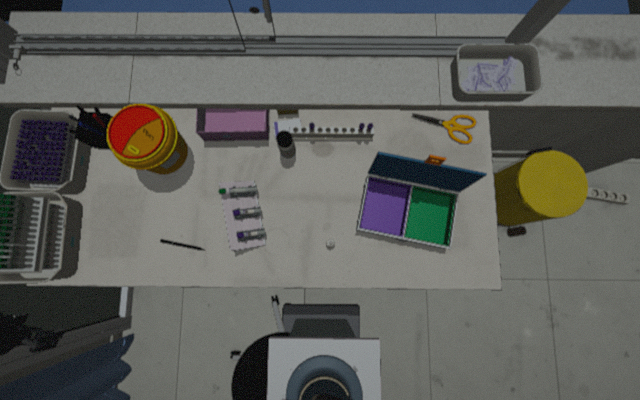

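Run:
```python
import cv2,numpy as np
a=cv2.imread("pics/top0.png");b=cv2.imread("pics/side0.png")
c1=cv2.resize(a[170:260,205:285],None,fx=5,fy=5,interpolation=cv2.INTER_CUBIC)
c2=cv2.resize(b[155:245,210:290],None,fx=5,fy=5,interpolation=cv2.INTER_CUBIC)
cv2.imwrite("pics/c1.png",np.hstack([c1,c2])[:450])
c1=cv2.resize(a[145:255,345:490],None,fx=5,fy=5,interpolation=cv2.INTER_CUBIC)
cv2.imwrite("pics/c2.png",c1)
```

```text
(no output)
```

View pics/c1.png

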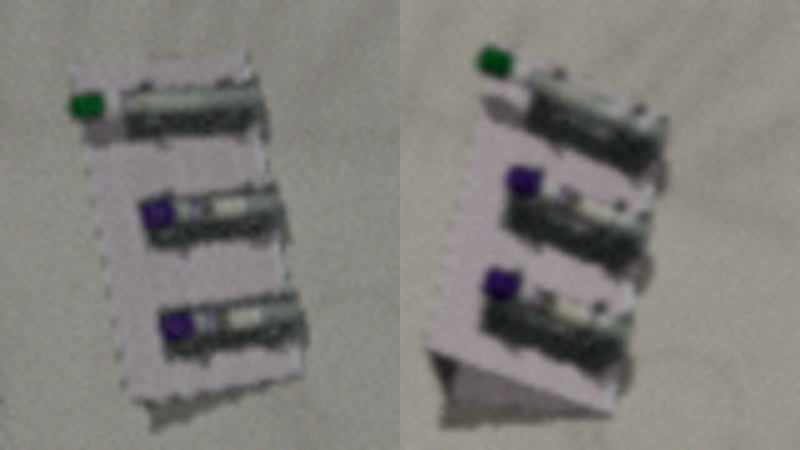

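View pics/c2.png

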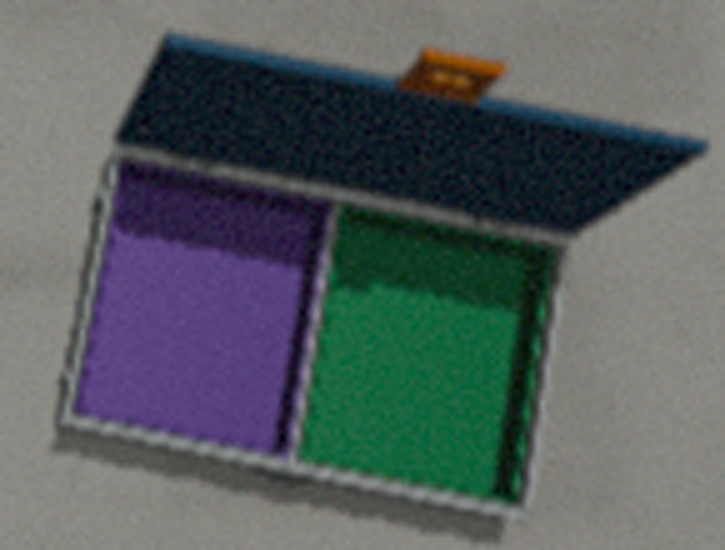

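```bash
cat > h.py <<'E'
import cv2,numpy as np
def load(n): return dict(np.load(n))
def cloud(f):
    z=f["range_z"].astype(float); v,u=np.mgrid[:400,:640]
    P=np.stack([(u-f["cx"])/f["fx"]*z,(v-f["cy"])/f["fy"]*z,z],-1)
    W=(P-f["t"])@f["R"]; W[z==0]=np.nan
    return W
def ray(f,u,v):
    d=f["R"].T@np.array([(u-f["cx"])/f["fx"],(v-f["cy"])/f["fy"],1.]); return -f["R"].T@f["t"],d/np.linalg.norm(d)
def tri(rays):
    A=sum(np.eye(3)-np.outer(d,d) for o,d in rays);b=sum((np.eye(3)-np.outer(d,d))@o for o,d in rays)
    X=np.linalg.solve(A,b); return X,[np.linalg.norm((np.eye(3)-np.outer(d,d))@(X-o)) for o,d in rays]
def onplane(f,u,v,z):
    o,d=ray(f,u,v); return o+d*(z-o[2])/d[2]
def blobs(f,hlo,hhi,smin=90,vmin=30,box=None):
    hsv=cv2.cvtColor(f["image"],cv2.COLOR_RGB2HSV)
    m=cv2.inRange(hsv,(hlo,smin,vmin),(hhi,255,255))
    if box: 
        k=np.zeros_like(m);x0,y0,x1,y1=box;k[y0:y1,x0:x1]=1;m=m*k
    n,l,st,c=cv2.connectedComponentsWithStats(m)
    return [(tuple(c[i].round(2)),int(st[i,4]),st[i,:4]) for i in range(1,n) if st[i,4]>=8],l
E
python3 - <<'E'
from h import *
T=load("top0.npz");S=load("side0.npz")
bx={0:(215,170,290,260),1:(215,155,290,245)}
for i,f in enumerate((T,S)):
    print("purple",blobs(f,115,150,90,20,bx[i])[0]);print("green",blobs(f,50,90,110,20,bx[i])[0])
    W=cloud(f)
    print("table z",np.nanmedian(W[240:250,290:310,2] if i==0 else W[210:220,290:310,2]), "nan frac",np.isnan(W[...,2]).mean())
    # stand region plane
    x0,y0,x1,y1=bx[i]
    Q=W[y0:y1,x0:x1].reshape(-1,3);Q=Q[~np.isnan(Q[:,0])];Q=Q[(Q[:,2]>0.008)]
    best=None;rng=np.random.default_rng(0)
    for k in range(3000):
        a=Q[rng.choice(len(Q),3,False)];n=np.cross(a[1]-a[0],a[2]-a[0]);L=np.linalg.norm(n)
        if L<1e-6: continue
        n/=L;n*=np.sign(n[2])
        if n[2]<.7 or n[2]>.93: continue
        inl=np.abs((Q-a[0])@n)<.003
        if best is None or inl.sum()>best.sum(): best=inl
    P=Q[best];c=P.mean(0);n=np.linalg.svd(P-c)[2][2];n*=np.sign(n[2])
    print("plane",best.sum(),len(Q),c,n,np.degrees(np.arccos(n[2])),"upslope az",np.degrees(np.arctan2(-n[1],-n[0])))
    up=np.array([-n[0],-n[1],0]);up/=np.linalg.norm(up);lat=np.cross([0,0,1],up)
    for nm,ax in(("up",up),("lat",lat)):
        q=P@ax;print(nm,np.percentile(q,[0,1,5,50,95,99,100]).round(4))
    print("z",np.percentile(P[:,2],[0,1,99,100]))
E
```

```text
purple [((np.float64(236.31), np.float64(212.31)), 26, array([234, 210,   6,   6], dtype=int32)), ((np.float64(239.81), np.float64(234.89)), 27, array([237, 233,   7,   5], dtype=int32))]
green [((np.float64(221.86), np.float64(190.52)), 21, array([219, 189,   6,   4], dtype=int32))]
table z -7.05741700147267e-05 nan frac 0.0041015625
plane 1384 2332 [0.49698175 0.25213891 0.04177789] [ 0.11686246 -0.55181602  0.8257374 ] 34.33667649269788 upslope az 101.95730986181071
up [0.09   0.0964 0.1012 0.1465 0.1781 0.1805 0.1815]
lat [-0.644  -0.6421 -0.6362 -0.5315 -0.4506 -0.4454 -0.444 ]
z [0.00808582 0.00889472 0.06760357 0.06981688]
purple [((np.float64(234.31), np.float64(190.88)), 26, array([232, 189,   6,   5], dtype=int32)), ((np.float64(229.9), np.float64(211.5)), 30, array([227, 209,   7,   6], dtype=int32))]
green [((np.float64(228.64), np.float64(166.86)), 22, array([226, 165,   6,   5], dtype=int32))]
table z 3.560338080072812e-05 nan frac 0.00380078125
plane 1150 2362 [0.48909551 0.24678291 0.04167714] [ 0.11355553 -0.54256659  0.83230201] 33.66405839806217 upslope az 101.82099118547336
up [0.0881 0.0915 0.0983 0.142  0.1767 0.179  0.1801]
lat [-0.6428 -0.6396 -0.6143 -0.5253 -0.4479 -0.4426 -0.429 ]
z [0.00804292 0.008573   0.06749767 0.06887656]
```

```bash
cat >> h.py <<'E'
th=np.radians(101.9);UP=np.array([np.cos(th),np.sin(th),0]);LAT=np.cross([0,0,1],UP)
SL=np.radians(35);A=UP*np.cos(SL)+np.array([0,0,np.sin(SL)]);N=np.array([0,0,np.cos(SL)])-UP*np.sin(SL)
E
python3 - <<'E'
from h import *
T=load("top0.npz");S=load("side0.npz")
for nm,a,b in(("green",(221.86,190.52),(228.64,166.86)),("p far",(236.31,212.31),(234.31,190.88)),("p near",(239.81,234.89),(229.9,211.5))):
    X,r=tri([ray(T,*a),ray(S,*b)]);print(nm,X.round(4),np.round(r,4),"up,lat",X@UP,X@LAT,"along",X@A,"off",X@N)
    for f in(T,S):
      W=cloud(f);u,v=np.round(a if f is T else b).astype(int);p=np.nanmedian(W[v-1:v+2,u-1:u+2].reshape(-1,3),0);print("   depth",p.round(4),"along",p@A,"off",p@N,"lat",p@LAT)
for f in(T,S):
  # high points along each tube body
  W=cloud(f);lat=W@LAT;along=W@A;off=W@N;
  c0=None
  sheet=(np.abs(lat+.5435)<.095)&(np.abs(W@UP-.128)<.05)&(W[...,2]>.008)
  h,e=np.histogram(off[sheet],bins=np.arange(-.12,0.02,.002));print("offmode",e[np.argmax(h)]+.001)
  m=np.argmax(h);sh=e[m]+.001
  for y in(-.065,0,.065):
    k=sheet&(np.abs(lat+.5435-y)<.02)&(off>sh+.020)
    print(y,"n",k.sum(),"lat med",np.median(lat[k])+.5435,"off-sh 90/99",np.percentile(off[k]-sh,[50,90,99]).round(4),"along",np.percentile(along[k],[0,5,95,100]).round(4), "cap?")
E
```

```text
green [0.5629 0.293  0.0909] [0.0007 0.0007] up,lat 0.17060261727213266 -0.6111894732168724 along 0.19186710837381402 off -0.023421958024236467
   depth [0.5591 0.2895 0.1041] along 0.19734289916786069 off -0.011069662279377918 lat -0.6067662972164936
   depth [0.5552 0.286  0.1022] along 0.1940693078053413 off -0.011078866452284342 lat -0.6022088862371426
p far [0.5034 0.2534 0.0743] [0.0004 0.0004] up,lat 0.14415352716397678 -0.5448055415352934 along 0.16068958752583035 off -0.021835490882287055
   depth [0.5026 0.2522 0.0857] along 0.16641131886145547 off -0.011944472270918688 lat -0.5438172520877409
   depth [0.4967 0.249  0.0856] along 0.16478393430363103 off -0.010942474909295424 lat -0.5373578111703516
p near [0.44   0.2404 0.0733] [0.001 0.001] up,lat 0.1444675564071521 -0.48007493363960874 along 0.1603813217188439 off -0.02282323335782683
   depth [0.4385 0.2384 0.0858] along 0.16621789352609143 off -0.011678372766744077 lat -0.47826967021996697
   depth [0.4342 0.2341 0.0818] along 0.16119529783155145 off -0.013001034865530364 lat -0.4731772712153584
offmode -0.04899999999999993
-0.065 n 213 lat med -0.06377348791637039 off-sh 90/99 [0.033  0.0363 0.0394] along [0.0841 0.0896 0.1987 0.2032] cap?
0 n 171 lat med 0.0010659643490851245 off-sh 90/99 [0.033  0.0367 0.0385] along [0.0859 0.09   0.1698 0.1726] cap?
0.065 n 174 lat med 0.06567723672457815 off-sh 90/99 [0.033  0.0372 0.04  ] along [0.0831 0.0888 0.1697 0.1709] cap?
offmode -0.04699999999999993
-0.065 n 229 lat med -0.06068296787998062 off-sh 90/99 [0.0315 0.0361 0.0389] along [0.0819 0.0876 0.1973 0.2013] cap?
0 n 189 lat med 0.004577111157823777 off-sh 90/99 [0.032  0.037  0.0391] along [0.0817 0.0871 0.1673 0.1707] cap?
0.065 n 196 lat med 0.06960928168352476 off-sh 90/99 [0.0326 0.0367 0.0395] along [0.0828 0.0871 0.1669 0.1694] cap?
```

Run:
```python
from h import *
T=load("top0.npz");S=load("side0.npz")
for i,f in enumerate((T,S)):
    W=cloud(f)
    # white rim: points z in .045..0.058 within box
    bx=(345,145,500,260) if i==0 else (345,150,500,300)
    x0,y0,x1,y1=bx
    Q=W[y0:y1,x0:x1].reshape(-1,3);Q=Q[~np.isnan(Q[:,0])]
    R=Q[(Q[:,2]>.046)&(Q[:,2]<.057)]
    r=cv2.minAreaRect((R[:,:2]*1000).astype(np.float32));print("rim",len(R),r,cv2.boxPoints(r).round(0).tolist())
    hsv=cv2.cvtColor(f["image"],cv2.COLOR_RGB2HSV)[y0:y1,x0:x1].reshape(-1,3)
    Qa=W[y0:y1,x0:x1].reshape(-1,3)
    for nm,lo,hi in(("purple",115,150),("green",60,90)):
        k=(hsv[:,0]>=lo)&(hsv[:,0]<=hi)&(hsv[:,1]>90)&(hsv[:,2]>30)&(Qa[:,2]<.012)
        p=Qa[k];print(nm,k.sum(),p.mean(0).round(3),cv2.minAreaRect((p[:,:2]*1000).astype(np.float32)))
    L=Q[Q[:,2]>.07];c=L.mean(0);n=np.linalg.svd(L-c)[2][2]
    print("lid n",n,c,"zmax",np.percentile(L[:,2],[99,100]))
    # orange
    k=(hsv[:,0]<=18)&(hsv[:,1]>150)&(Qa[:,2]>.15);print("orange",k.sum(),np.nanmean(Qa[k],0),np.nanmin(Qa[k],0),np.nanmax(Qa[k],0))
    for nm,px in():pass
```

```text
rim 755 ((514.9157104492188, -238.30047607421875), (273.45281982421875, 169.07723999023438), 78.5777587890625) [[405.0, -356.0], [571.0, -389.0], [625.0, -121.0], [459.0, -88.0]]
purple 1846 [ 0.53  -0.178  0.007] ((530.3992309570312, -177.4359893798828), (116.7640151977539, 145.66140747070312), 78.43312072753906)
green 1806 [ 0.503 -0.309  0.007] ((503.835693359375, -308.4984130859375), (112.52617645263672, 145.38998413085938), 78.56057739257812)
lid n [-0.97659215  0.19837956  0.08314636] [ 0.60430128 -0.2563784   0.16324893] zmax [0.26140866 0.26384064]
orange 115 [ 0.61194356 -0.25735112  0.24745382] [ 0.60646416 -0.2767345   0.22301657] [ 0.61930333 -0.23964165  0.26374108]
rim 1069 ((598.6382446289062, -182.15513610839844), (423.1959228515625, 312.7334289550781), 78.41519927978516) [[403.0, -358.0], [709.0, -421.0], [794.0, -6.0], [488.0, 57.0]]
purple 1845 [ 0.537 -0.179  0.007] ((537.6407470703125, -178.19174194335938), (118.40876007080078, 135.80015563964844), 78.4577865600586)
green 2014 [ 0.51  -0.308  0.007] ((511.861083984375, -308.2332763671875), (119.85800170898438, 136.13414001464844), 78.546875)
lid n [-0.59587878  0.04393992 -0.80187141] [ 0.61543754 -0.26860411  0.1531207 ] zmax [0.25811222 0.26492519]
orange 177 [ 0.61099721 -0.2610081   0.24424819] [ 0.60399617 -0.27985665  0.22107398] [ 0.62085985 -0.24282902  0.26492519]
```

```bash
cat >> h.py <<'E'
from scipy.spatial.transform import Rotation as Ro
def rpy(x,z):
    x=np.array(x,float);z=np.array(z,float);x/=np.linalg.norm(x);z/=np.linalg.norm(z);x-=z*(x@z);x/=np.linalg.norm(x)
    return Ro.from_matrix(np.stack([x,np.cross(z,x),z],1)).as_euler('xyz').tolist()
ca=np.radians(-11.4);CX=np.array([np.cos(ca),np.sin(ca),0]);CY=np.array([-np.sin(ca),np.cos(ca),0]);CZ=np.array([0,0,1.])
CC=np.array([0.515,-0.2385,0])
def case(x,y,z): return CC+CX*x+CY*y+CZ*z
AL=0.1225;OFF=-0.021
def grasp_tcp(lat,h=0.0045,al=AL): return A*al+N*(OFF+h)+LAT*lat
E
python3 - <<'E'
from h import *
from plant import robot
D=[0,0,-1]
def t(nm,p,o):
    q=robot.inverse_kinematics(p,o);print(nm,np.round(p,3),None if q is None else np.round(q,2))
for s in(1,-1):
    o=rpy(s*LAT,-N)
    for l in(-.61,-.48): 
        t(f"grasp{s} {l}",grasp_tcp(l),o);t(" up",grasp_tcp(l,.12),o)
for s in(1,-1):
    o=rpy(s*CY,D)
    for y in(-.066,.036,.096): t(f"place{s} {y}",case(0,y,.02),o)
    t("lid",case(.1,.06,.22),o)
for s in(1,-1):
    o=rpy(s*CY,D); t("catch y",case(-.12,0,.03),o)
    o=rpy(s*CX,D); t("catch x",case(-.12,0,.03),o)
    t("lid x",case(.12,.06,.22),o)
E
```

```text
grasp1 -0.61 [0.574 0.233 0.057] [-0.28  0.66  0.14  1.87 -0.95  0.91 -2.39]
 up [0.588 0.168 0.151] [-0.45  0.58  0.53  1.82 -0.96  1.21 -2.36]
grasp1 -0.48 [0.447 0.206 0.057] [ 0.72  0.98 -1.26  2.12  0.56  0.6   2.59]
 up [0.461 0.142 0.151] [-0.6   0.45  0.72  2.12 -0.98  1.17 -2.2 ]
grasp-1 -0.61 [0.574 0.233 0.057] [-0.17  0.66 -0.01  1.86 -0.85  0.85  0.68]
 up [0.588 0.168 0.151] [-0.25  0.54  0.25  1.81 -0.84  1.11  0.68]
grasp-1 -0.48 [0.447 0.206 0.057] [-0.11  0.52 -0.07  2.16 -0.95  0.73  0.84]
 up [0.461 0.142 0.151] [-0.32  0.38  0.35  2.11 -0.87  1.05  0.82]
place1 -0.066 [ 0.502 -0.303  0.02 ] [ 0.1   0.66  0.51  1.94 -0.5   0.67  2.29]
place1 0.036 [ 0.522 -0.203  0.02 ] [ 0.04  0.6   0.34  2.   -0.34  0.6   1.98]
place1 0.096 [ 0.534 -0.144  0.02 ] [-0.06  0.58  0.32  2.01 -0.32  0.59  1.85]
lid [ 0.625 -0.199  0.22 ] [-0.22  0.52  0.68  1.64 -0.36  1.11  1.93]
place-1 -0.066 [ 0.502 -0.303  0.02 ] [-0.15  0.81  0.91  1.96 -0.88  0.83 -0.52]
place-1 0.036 [ 0.522 -0.203  0.02 ] [-0.36  0.8   0.94  2.02 -0.91  0.82 -0.65]
place-1 0.096 [ 0.534 -0.144  0.02 ] [-0.27  0.65  0.62  2.03 -0.62  0.66 -1.01]
lid [ 0.625 -0.199  0.22 ] [-0.43  0.67  1.08  1.65 -0.63  1.21 -0.98]
catch y [ 0.397 -0.215  0.03 ] [-0.04  0.49  0.55  2.25 -0.52  0.52  2.29]
catch x [ 0.397 -0.215  0.03 ] [-0.28  0.61  0.89  2.26 -0.84  0.65  1.04]
lid x [ 0.644 -0.203  0.22 ] [-0.33  0.63  0.9   1.59 -0.52  1.18  0.48]
catch y [ 0.397 -0.215  0.03 ] [-0.29  0.62  0.91  2.26 -0.86  0.65 -0.51]
catch x [ 0.397 -0.215  0.03 ] [-0.4   0.75  1.1   2.27 -1.02  0.79 -1.91]
lid x [ 0.644 -0.203  0.22 ] [-0.43  0.72  1.11  1.6  -0.68  1.25 -2.53]
```

```bash
cat >> h.py <<'E'
def snap(robot,n,tag,box=None,k=4):
    f=robot.grab_frame(n);im=f["image"][:,:,::-1]
    np.savez(f"{n}{tag}.npz",**f)
    if box: x0,y0,x1,y1=box;im=cv2.resize(im[y0:y1,x0:x1],None,fx=k,fy=k,interpolation=cv2.INTER_CUBIC)
    cv2.imwrite(f"pics/{n}{tag}.png",im);return f
def st(robot,m=""):
    s=robot.sense();print(m,"t%.2f"%s['t'],"p",np.round(s['tcp_pos'],4),"F",np.round(s['wrist_force'],1),"op %.3f"%s['opening'],"q",np.round(s['joint_pos'],2))
E
python3 - <<'E'
from h import *
from plant import robot
o=rpy(-LAT,-N)
robot.goto(grasp_tcp(-.48,.15).tolist(),o);st(robot,"above")
robot.grip(.47,30);st(robot)
robot.move_straight(grasp_tcp(-.48,.035).tolist(),vel=.1);st(robot,"near")
snap(robot,"top","1",(205,150,345,270),5);snap(robot,"side","1",(190,140,330,260),5)
E
```

```text
above t2.17 p [0.4643 0.1261 0.1761] F [ 0.3  0.2 -0.2] op 1.001 q [-0.35  0.35  0.42  2.08 -0.84  1.11  0.8 ]
 t2.67 p [0.4643 0.1248 0.176 ] F [-0.8 -0.4 -0.3] op 0.473 q [-0.35  0.35  0.42  2.08 -0.84  1.11  0.8 ]
near t3.98 p [0.4511 0.189  0.082 ] F [0.2 0.3 0.3] op 0.474 q [-0.34  0.49  0.25  2.16 -1.02  0.89  0.92]
```

View pics/top1.png

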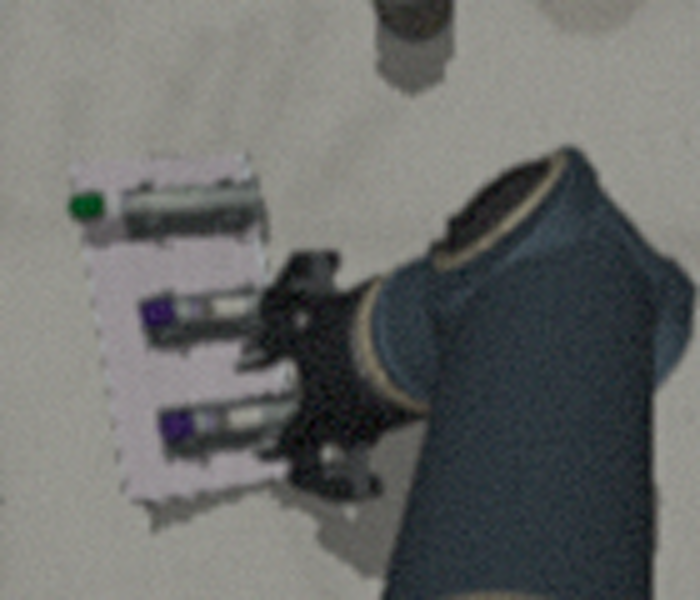

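View pics/side1.png

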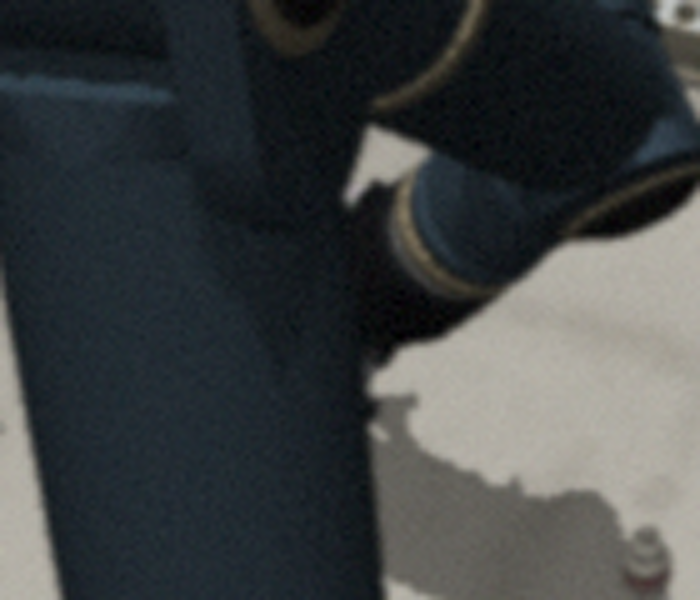

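Run:
```python
from h import *
from plant import robot
def err(h): 
    d=robot.sense()['tcp_pos']-grasp_tcp(-.48,h);print("err lat,A,N",(d@LAT).round(4),(d@A).round(4),(d@N).round(4))
err(.035)
try:
    r=robot.move_straight(grasp_tcp(-.48,.0045).tolist(),vel=.08,contact_N=8);print(r)
except robot.IKError as e: print("IK",e)
st(robot);err(.0045)
```

```text
err lat,A,N -0.0004 -0.0001 0.0005
False
 t4.61 p [0.4474 0.206  0.0569] F [ 0.3 -0.7  0.6] op 0.471 q [-0.25  0.52  0.09  2.17 -1.03  0.79  0.92]
err lat,A,N -0.0003 -0.0003 0.0004
```

Run:
```python
from h import *
from plant import robot
robot.grip(0.0,30);st(robot,"gripped")
robot.move_straight(grasp_tcp(-.48,.06).tolist(),vel=.1);st(robot,"lift")
robot.move_straight(grasp_tcp(-.48,.14).tolist(),vel=.2);st(robot,"lift")
snap(robot,"top","2",(205,150,345,270),5);
for s in(1,-1):
  print(s,[None if (q:=robot.inverse_kinematics(case(0,y,z),rpy(s*CY,[0,0,-1]))) is None else np.round(q,2) for y,z in((.096,.15),(.096,.02),(.036,.02),(-.066,.02))])
```

```text
gripped t4.97 p [0.4471 0.206  0.0572] F [-0.9 -3.7  5.3] op 0.143 q [-0.25  0.52  0.09  2.17 -1.03  0.79  0.92]
lift t5.67 p [0.4533 0.1756 0.1021] F [-0.3 -0.3 -0.3] op 0.140 q [-0.23  0.45  0.15  2.14 -0.92  0.89  0.84]
lift t6.22 p [0.4623 0.1311 0.1671] F [ 0.7 -0.7 -1.1] op 0.137 q [-0.19  0.35  0.21  2.08 -0.8   1.05  0.75]
1 [array([ 0.02,  0.37,  0.21,  1.93, -0.1 ,  0.85,  1.66]), array([ 0.04,  0.57,  0.2 ,  2.01, -0.2 ,  0.58,  1.74]), array([ 0.14,  0.58,  0.2 ,  1.99, -0.2 ,  0.59,  1.85]), array([ 0.31,  0.61,  0.21,  1.93, -0.21,  0.62,  2.03])]
-1 [array([-0.4 ,  0.46,  0.78,  1.95, -0.41,  0.89, -1.18]), array([-0.36,  0.7 ,  0.76,  2.03, -0.74,  0.71, -0.9 ]), array([-0.26,  0.71,  0.77,  2.01, -0.75,  0.72, -0.78]), array([-0.1 ,  0.76,  0.81,  1.95, -0.79,  0.78, -0.6 ])]
```

View pics/top2.png

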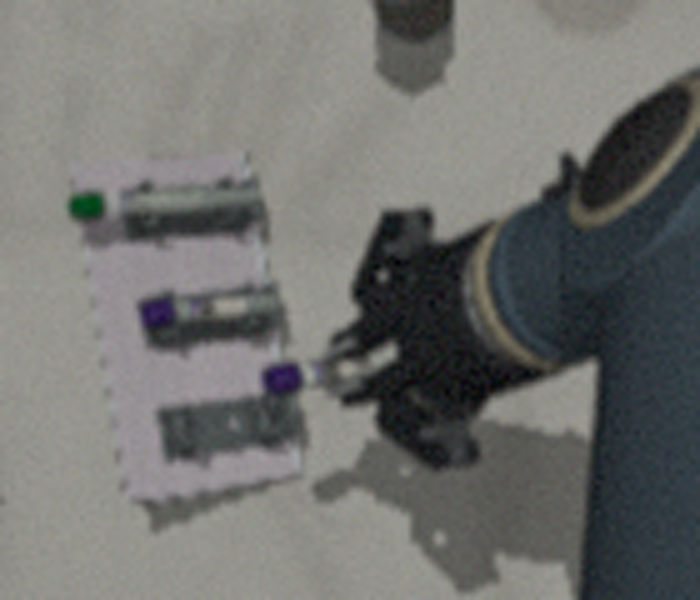

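```bash
cat >> h.py <<'E'
DN=[0,0,-1]
def place(robot,x,y,tag):
    o=rpy(CY,DN)
    robot.goto(case(x,y,.15).tolist(),o);st(robot,"over")
    robot.move_straight(case(x,y,.055).tolist(),vel=.15);
    c=robot.move_straight(case(x,y,.016).tolist(),vel=.04,contact_N=3);print("contact",c);st(robot,"down")
    snap(robot,"top",tag,(345,145,505,265),5)
def release(robot,x,y):
    robot.grip(.29);st(robot,"open")
    robot.move_straight(case(x,y,.15).tolist(),vel=.15);st(robot,"up")
E
python3 - <<'E'
from h import *
from plant import robot
place(robot,.005,.090,"3")
E
```

```text
over t7.38 p [ 0.5372 -0.1498  0.1491] F [-0.6  0.3  0.2] op 0.142 q [ 0.03  0.38  0.21  1.92 -0.1   0.85  1.67]
contact True
down t9.02 p [ 0.5373 -0.1512  0.0185] F [-1.   0.5  5.5] op 0.139 q [ 0.07  0.58  0.16  1.99 -0.16  0.58  1.72]
```

View pics/top3.png

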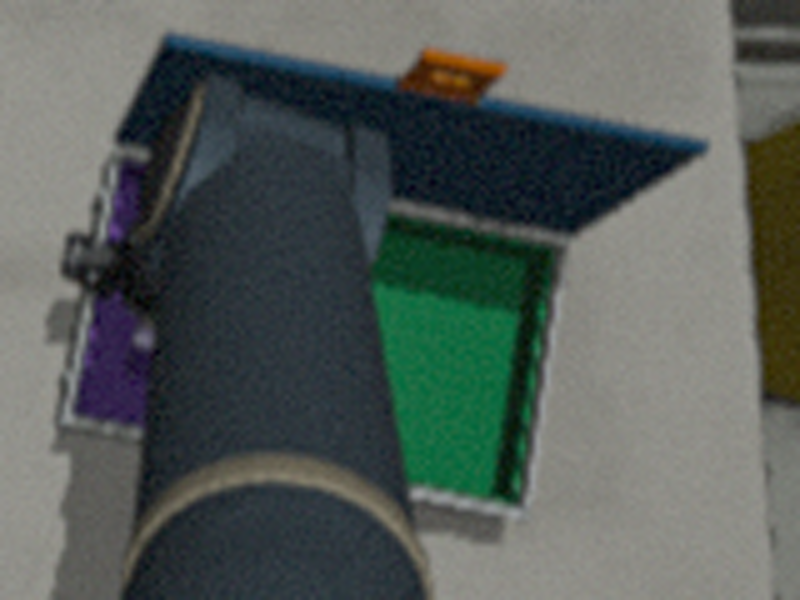

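Run:
```python
from h import *
from plant import robot
release(robot,.005,.090)
o=rpy(-LAT,-N)
robot.goto(grasp_tcp(-.545,.15).tolist(),o);st(robot,"above2")
snap(robot,"top","4",(345,145,505,265),5)
robot.grip(.47)
for s in (0,):
  print(np.round(robot.inverse_kinematics(grasp_tcp(-.545),o),2))
```

```text
open t9.35 p [ 0.5369 -0.1519  0.0181] F [-1.1 -1.7  2.3] op 0.289 q [ 0.08  0.58  0.16  1.99 -0.16  0.58  1.72]
up t10.38 p [ 0.5369 -0.1509  0.149 ] F [ 0.6 -1.1 -0.4] op 0.293 q [ 0.03  0.38  0.21  1.92 -0.1   0.85  1.67]
above2 t11.49 p [0.5279 0.1373 0.1754] F [ 0.6 -0.5 -0.4] op 0.286 q [-0.2   0.43  0.23  1.93 -0.79  1.11  0.7 ]
[-0.26  0.59  0.1   2.02 -0.98  0.85  0.82]
```

View pics/top4.png

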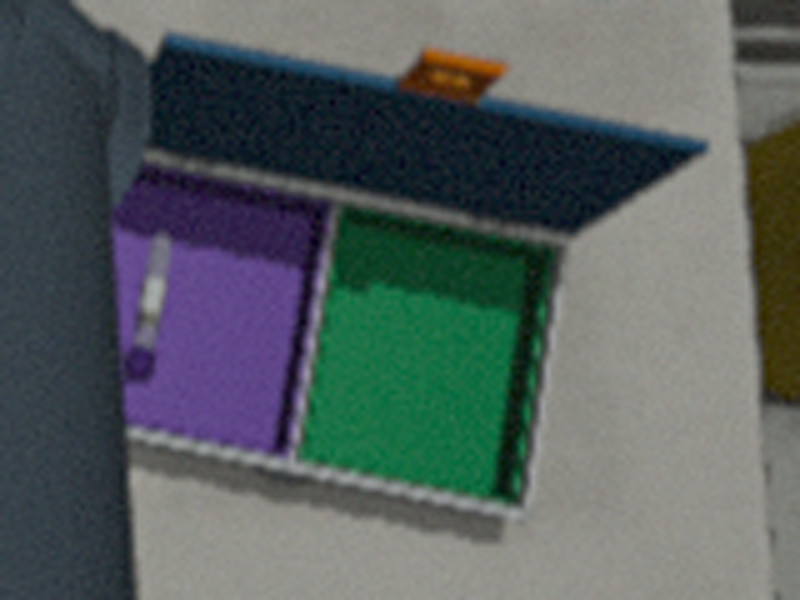

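The first purple tube lies flat in the purple tray (cap at about (140,362) in the crop, body running up to (162,235)). I'll do the second the same way.

```bash
cat >> h.py <<'E'
def pick(robot,lat):
    def err(h): 
        d=robot.sense()['tcp_pos']-grasp_tcp(lat,h);print("err",(d@LAT).round(4),(d@A).round(4),(d@N).round(4))
    robot.move_straight(grasp_tcp(lat,.035).tolist(),vel=.15)
    if robot.move_straight(grasp_tcp(lat,.0045).tolist(),vel=.07,contact_N=8): print("CONTACT");st(robot);return False
    err(.0045)
    robot.grip(0,30);st(robot,"gripped")
    robot.move_straight(grasp_tcp(lat,.06).tolist(),vel=.1)
    robot.move_straight(grasp_tcp(lat,.14).tolist(),vel=.2);st(robot,"lifted")
    return True
E
python3 - <<'E'
from h import *
from plant import robot
if pick(robot,-.545):
    snap(robot,"top","5",(205,150,345,270),5)
    if robot.sense()['opening']>.1: place(robot,.005,.042,"6")
E
```

```text
err 0.0001 -0.0001 -0.0003
gripped t13.70 p [0.5107 0.2194 0.057 ] F [-0.7 -1.1  3.5] op 0.141 q [-0.25  0.59  0.1   2.02 -0.97  0.84  0.82]
lifted t14.96 p [0.5259 0.1446 0.167 ] F [ 0.3 -0.3 -0. ] op 0.136 q [-0.2   0.44  0.2   1.94 -0.8   1.08  0.7 ]
over t16.28 p [ 0.5283 -0.1969  0.1494] F [0.6 0.6 0.6] op 0.137 q [ 0.11  0.39  0.22  1.91 -0.11  0.86  1.76]
contact True
down t17.92 p [ 0.5278 -0.1982  0.0185] F [-0.8  1.2  5.5] op 0.142 q [ 0.15  0.58  0.17  1.98 -0.17  0.59  1.81]
```

View pics/top5.png

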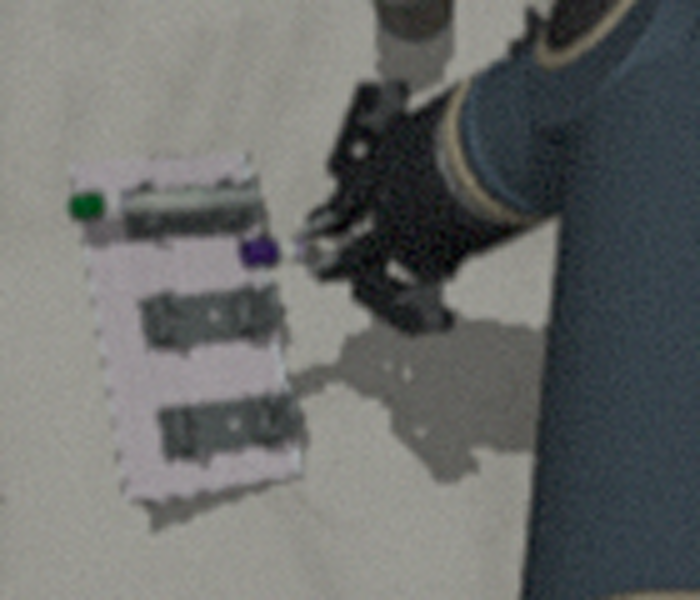

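Run:
```python
from h import *
T=load("top0.npz")
for f,b in((T,(275,125,300,165)),(load("side0.npz"),(290,125,320,170))):
    W=cloud(f);x0,y0,x1,y1=b
    Q=W[y0:y1,x0:x1].reshape(-1,3);k=Q[:,2]>.12;print("bottle top",k.sum(),Q[k].mean(0),Q[k].min(0),Q[k].max(0))
from plant import robot
release(robot,.005,.042)
o=rpy(-LAT,-N)
for l,h in((-.61,.15),(-.61,.0045)):print(np.round(grasp_tcp(l,h),3),robot.inverse_kinematics(grasp_tcp(l,h),o))
```

```text
bottle top 202 [0.70332067 0.11918921 0.13149599] [0.68343977 0.09865655 0.12145079] [0.7257166  0.14052057 0.13639586]
bottle top 184 [0.69912866 0.11670813 0.13086822] [0.67941564 0.09608664 0.12032835] [0.72374973 0.13884729 0.13655071]
open t18.25 p [ 0.5275 -0.1979  0.018 ] F [-0.1  0.9  2.7] op 0.290 q [ 0.15  0.58  0.17  1.98 -0.17  0.59  1.81]
up t19.28 p [ 0.5275 -0.198   0.149 ] F [0.3 0.1 0.5] op 0.288 q [ 0.11  0.39  0.22  1.91 -0.11  0.86  1.76]
[0.591 0.152 0.176] [-0.21484193  0.51667729  0.23333912  1.77948463 -0.79501188  1.15279803
  0.65133653]
[0.574 0.233 0.057] [-0.2512344   0.657829    0.09852111  1.86388631 -0.92066301  0.89582577
  0.73184818]
```

Run:
```python
from h import *
from plant import robot
robot.goto(grasp_tcp(-.61,.15).tolist(),rpy(-LAT,-N));st(robot,"above3")
robot.grip(.47)
snap(robot,"top","7",(345,145,505,265),5)
if pick(robot,-.61):
    snap(robot,"top","8",(205,150,345,270),5)
    if robot.sense()['opening']>.1: place(robot,.0205,-.066,"9")
```

```text
above3 t20.61 p [0.5914 0.1504 0.1754] F [-0.4 -1.2  0.5] op 0.289 q [-0.21  0.52  0.23  1.78 -0.79  1.15  0.65]
err 0.0001 -0.0001 -0.0004
gripped t22.82 p [0.5743 0.2328 0.0571] F [-1.  -2.4  2.2] op 0.141 q [-0.28  0.66  0.14  1.87 -0.94  0.91  0.75]
lifted t24.07 p [0.5895 0.158  0.167 ] F [-0.5  1.  -0.9] op 0.142 q [-0.22  0.52  0.22  1.79 -0.8   1.13  0.66]
over t25.82 p [ 0.5226 -0.306   0.1496] F [-0.4  0.7 -0.2] op 0.140 q [ 0.26  0.46  0.26  1.81 -0.15  0.89  1.97]
contact True
down t27.45 p [ 0.5217 -0.307   0.0185] F [-0.7  0.5  4.3] op 0.137 q [ 0.31  0.63  0.21  1.88 -0.21  0.65  2.02]
```

View pics/top7.png

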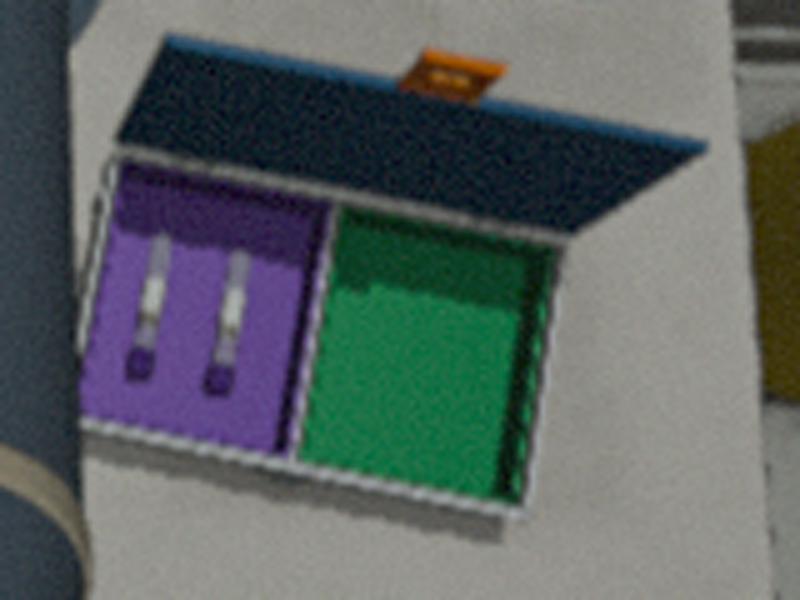

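View pics/top9.png

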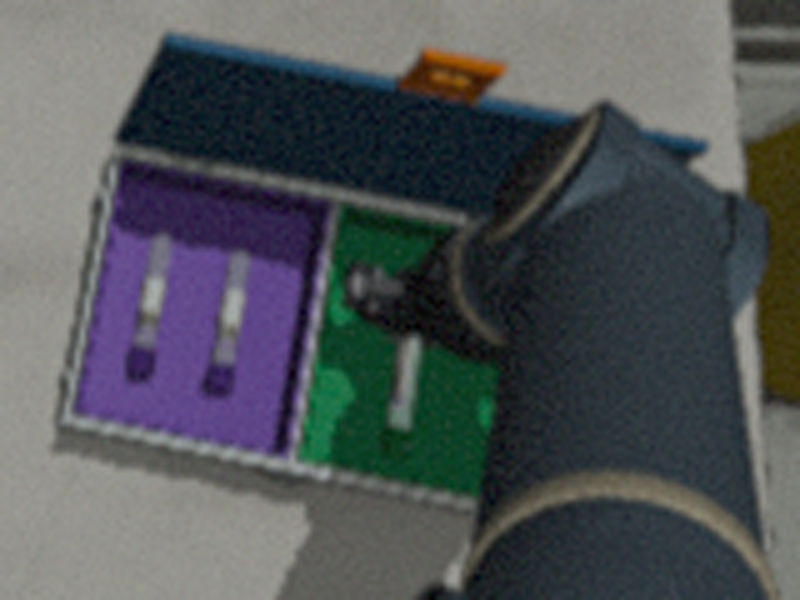

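Run:
```python
from h import *
from plant import robot
W=cloud(load("top0.npz"))
for x in np.arange(.62,1.1,.04):
    k=(np.abs(W[...,0]-x)<.02)&(W[...,1]>-.4)&(W[...,1]<0);print(round(x,2),k.sum(),np.nanmax(W[k][:,2]) if k.any() else None,end="; ")
print()
release(robot,.0205,-.066)
o=rpy(CY,DN)
for p in((.0205,-.066,.36),(.16,.06,.36),(.16,.06,.215),(-.0565,.06,.07)):
    q=robot.inverse_kinematics(case(*p),o);print(p,None if q is None else np.round(q,2))
```

```text
0.62 2283 0.26384063511693; 0.66 621 0.00617528752990666; 0.7 1261 0.0080789707026776; 0.74 1834 0.09413855748927698; 0.78 1283 0.09163367753281725; 0.82 4085 0.20622930359658492; 0.86 2084 0.20450630041095164; 0.9 1837 0.20560193239919702; 0.94 1984 0.20641180584704655; 0.98 1675 0.1486637427961239; 1.02 1619 0.14800086791771896; 1.06 1682 0.13740461281654734; 1.1 403 0.13653430433716313; 
open t27.78 p [ 0.5214 -0.3065  0.018 ] F [0.2 1.2 2.2] op 0.289 q [ 0.31  0.63  0.21  1.88 -0.21  0.65  2.02]
up t28.82 p [ 0.5214 -0.3068  0.1489] F [-0.   0.1 -0.1] op 0.289 q [ 0.26  0.46  0.27  1.81 -0.15  0.9   1.97]
(0.0205, -0.066, 0.36) [ 0.21  0.28  0.32  1.56 -0.09  1.32  1.92]
(0.16, 0.06, 0.36) [ 0.06  0.48  0.3   1.27 -0.14  1.41  1.72]
(0.16, 0.06, 0.215) [ 0.08  0.56  0.25  1.47 -0.15  1.13  1.73]
(-0.0565, 0.06, 0.07) [ 0.08  0.43  0.22  2.11 -0.16  0.62  1.78]
```

Run:
```python
from h import *
from plant import robot
o=rpy(CY,DN)
robot.goto(case(-.02,0,.36).tolist(),o)
robot.grip(0)
robot.goto(case(.16,.06,.36).tolist(),o);st(robot,"behind")
snap(robot,"top","10",(345,145,505,265),5)
robot.move_straight(case(.16,.06,.208).tolist(),vel=.2)
st(robot)
c=robot.move_straight(case(.10,.06,.208).tolist(),vel=.06,contact_N=2.0);print(c);st(robot)
p=robot.sense()['tcp_pos']-CC;print("case",p@CX,p@CY,p[2])
snap(robot,"side","10",(330,100,530,250),4)
```

```text
behind t30.86 p [ 0.6826 -0.2124  0.3599] F [-1.2 -0.9  1.1] op 0.000 q [ 0.06  0.48  0.29  1.27 -0.13  1.41  1.71]
 t31.82 p [ 0.6843 -0.2119  0.2099] F [ 0.  -0.4  0.5] op -0.001 q [ 0.07  0.57  0.27  1.47 -0.16  1.12  1.74]
True
 t32.86 p [ 0.625  -0.1995  0.2084] F [0.5 0.3 1.1] op 0.002 q [ 0.05  0.47  0.27  1.63 -0.14  1.05  1.74]
case 0.1001269272138275 0.059955099153994024 0.2083911148976558
```

View pics/top10.png

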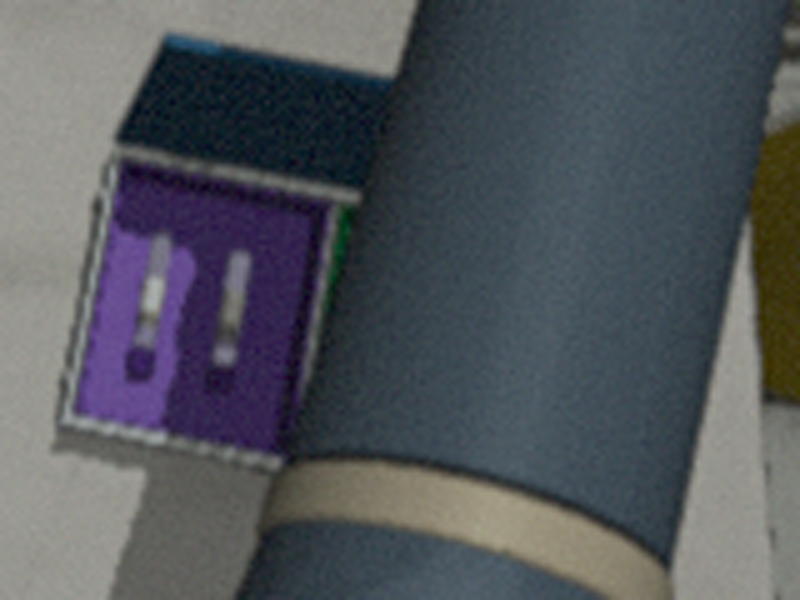

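View pics/side10.png

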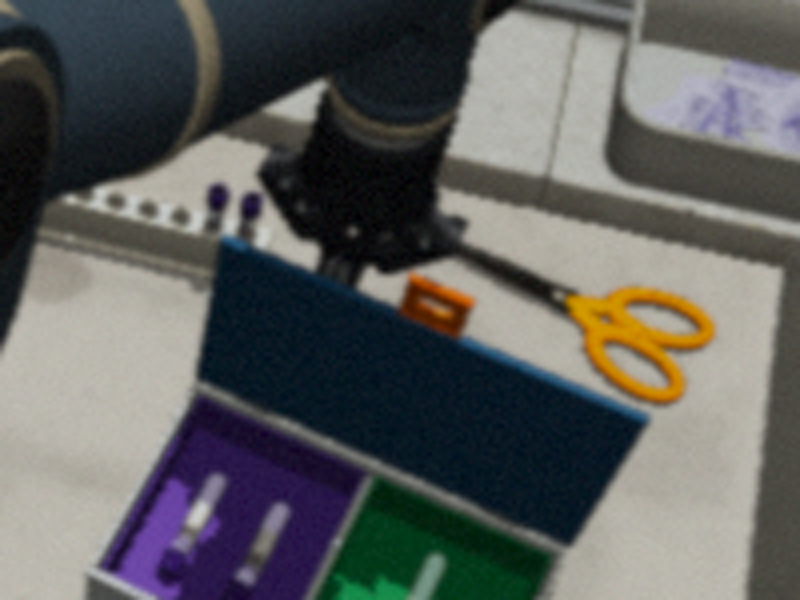

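```bash
cat >> h.py <<'E'
def lidtcp(th,r=.150,y=.06,press=0.0):
    x=.0825-r*np.cos(th)+(.0078-press)*np.sin(th); z=.0525+r*np.sin(th)+(.0078-press)*np.cos(th)
    return case(x+.011,y,z+.011)
E
python3 - <<'E'
from h import *
from plant import robot
for th in np.linspace(1.45,.15,9):
    robot.move_straight(lidtcp(th).tolist(),vel=.12)
    s=robot.sense();print(round(th,2),"%.2f"%s['t'],np.round(s['tcp_pos'],3),np.round(s['wrist_force'],1))
snap(robot,"side","11",(330,100,530,250),4)
E
```

```text
1.45 33.21 [ 0.608 -0.196  0.213] [-0.5  0.2 -0.4]
1.29 33.56 [ 0.585 -0.191  0.21 ] [0.4 0.6 0.2]
1.12 33.91 [ 0.562 -0.187  0.202] [ 0.4 -0.2  0.9]
0.96 34.26 [ 0.541 -0.183  0.191] [-0.3  0.2  0.1]
0.8 34.61 [ 0.522 -0.179  0.177] [-0.   0.1  0.7]
0.64 34.96 [ 0.505 -0.175  0.159] [ 0.9 -0.2  1. ]
0.47 35.31 [ 0.492 -0.173  0.139] [0.4 0.2 0.1]
0.31 35.66 [ 0.481 -0.171  0.117] [-0.6  0.2  0.3]
0.15 36.01 [ 0.475 -0.169  0.094] [ 0.5 -0.4 -0.5]
```

View pics/side11.png

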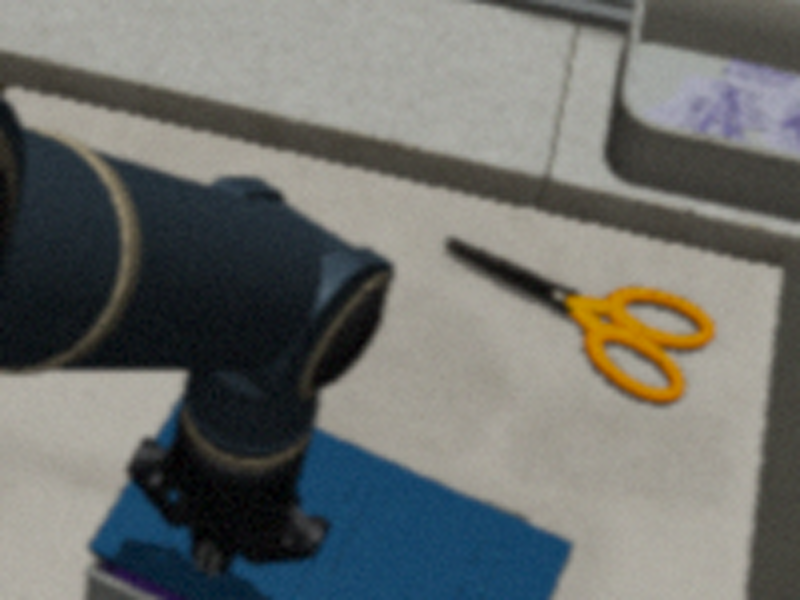

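Run:
```python
from h import *
from plant import robot
robot.move_straight(lidtcp(0.03).tolist(),vel=.1);st(robot)
p=lidtcp(0,press=.006)
c=robot.move_straight(p.tolist(),vel=.03,contact_N=12);print(c);st(robot)
robot.move_straight((robot.sense()['tcp_pos']+[0,0,.12]).tolist(),vel=.2)
robot.goto(case(-.14,.10,.22).tolist(),rpy(CY,DN));st(robot)
snap(robot,"side","12",(330,150,530,300),4);snap(robot,"top","12",(345,145,505,265),5)
```

```text
t36.39 p [ 0.4719 -0.1686  0.076 ] F [ 0.4 -0.1 -0.5] op 0.003 q [ 0.07  0.42  0.24  2.1  -0.16  0.64  1.79]
True
 t36.68 p [ 0.4727 -0.1689  0.0715] F [-2.8  1.2 10.2] op 0.003 q [ 0.07  0.42  0.23  2.11 -0.16  0.62  1.79]
 t37.92 p [ 0.3968 -0.1123  0.2193] F [ 0.8 -0.7  0.1] op 0.001 q [-0.08  0.05  0.26  2.15 -0.02  0.94  1.57]
```

View pics/side12.png

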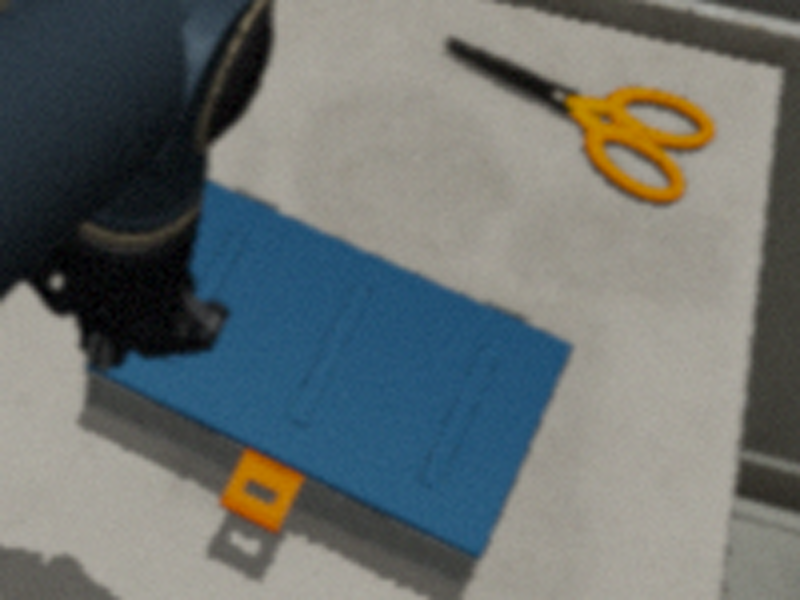

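View pics/top12.png

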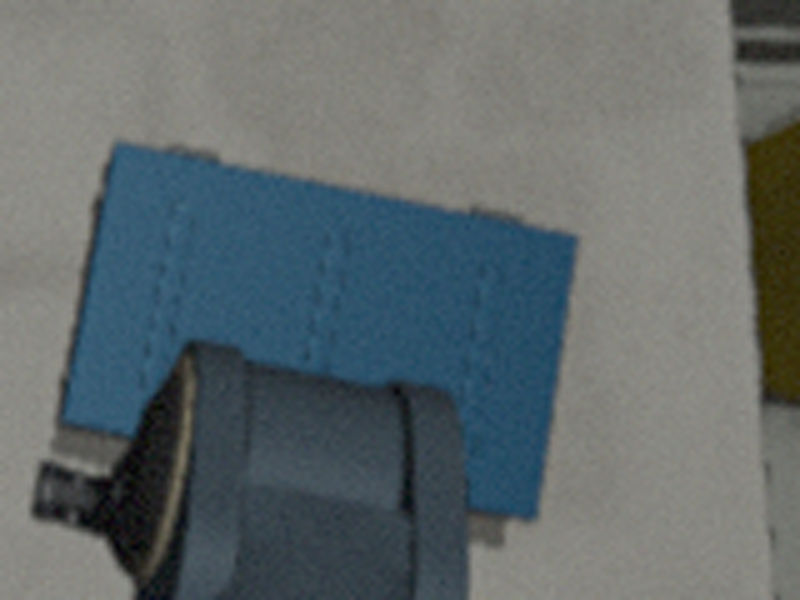

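```bash
cat >> h.py <<'E'
B=np.radians(12)
OC=rpy(CY,np.sin(B)*CX-np.cos(B)*CZ)
def orange(f,box):
    W=cloud(f);x0,y0,x1,y1=box
    hsv=cv2.cvtColor(f["image"],cv2.COLOR_RGB2HSV)[y0:y1,x0:x1].reshape(-1,3);Q=W[y0:y1,x0:x1].reshape(-1,3)
    k=(hsv[:,0]<=18)&(hsv[:,1]>150)&(hsv[:,2]>60);p=Q[k]-CC;p=np.stack([p@CX,p@CY,p[:,2]],1);p=p[~np.isnan(p[:,0])]
    print("orange case frame n",len(p),"med",np.median(p,0).round(4),"min",np.percentile(p,3,axis=0).round(4),"max",np.percentile(p,97,axis=0).round(4))
def catchtcp(ph,r=.028,off=.003,y=0.):
    x=-.0885-r*np.cos(ph)-off*np.sin(ph); z=.056-r*np.sin(ph)+off*np.cos(ph)
    x-=.011*(np.cos(B)+np.sin(B)); z-=.011*(np.sin(B)-np.cos(B))
    return case(x,y,z)
E
python3 - <<'E'
from h import *
from plant import robot
orange(load("side12.npz"),(370,250,420,300))
for p in(case(-.16,0,.16),catchtcp(-.5),catchtcp(0),catchtcp(.8),catchtcp(1.57)):
    q=robot.inverse_kinematics(p,OC);print(np.round(p,3),None if q is None else np.round(q,2))
E
```

```text
orange case frame n 158 med [-0.1053 -0.0032  0.0568] min [-0.1267 -0.0224  0.0016] max [-0.0828  0.0199  0.0617]
[ 0.358 -0.207  0.16 ] [ 0.09  0.05  0.39  2.35 -0.15  0.55  1.97]
[ 0.393 -0.214  0.081] [ 0.24  0.28  0.23  2.35 -0.35  0.34  2.14]
[ 0.388 -0.213  0.067] [ 0.27  0.3   0.19  2.36 -0.37  0.3   2.17]
[ 0.394 -0.214  0.046] [ 0.34  0.35  0.12  2.36 -0.38  0.25  2.17]
[ 0.412 -0.218  0.036] [ 0.36  0.39  0.08  2.32 -0.35  0.23  2.13]
```

```bash
sed -i 's/B=np.radians(12)/B=np.radians(5)/' h.py
python3 - <<'E'
from h import *
from plant import robot
robot.goto(case(-.14,0,.14).tolist(),OC);st(robot)
robot.move_straight((catchtcp(0)+[0,0,.012]).tolist(),vel=.12);st(robot)
for ph in np.linspace(0,1.3,6):
    robot.move_straight(catchtcp(ph).tolist(),vel=.05)
    s=robot.sense();print(round(ph,2),"%.2f"%s['t'],np.round(s['tcp_pos'],3),np.round(s['wrist_force'],1))
e=catchtcp(1.57,off=-.008)
c=robot.move_straight(e.tolist(),vel=.03,contact_N=9);print(c);st(robot)
snap(robot,"side","13",(330,150,530,300),4)
E
```

```text
t38.59 p [ 0.3778 -0.2115  0.1394] F [0.4 0.1 0.1] op -0.002 q [ 0.11  0.18  0.36  2.26 -0.14  0.64  1.94]
 t39.24 p [ 0.3898 -0.213   0.0815] F [ 0.4 -0.4  0.1] op -0.002 q [ 0.15  0.31  0.31  2.28 -0.24  0.49  2.03]
0.0 39.63 [ 0.389 -0.213  0.069] [-0.2 -0.4 -0.4]
0.26 39.93 [ 0.389 -0.213  0.061] [-0.4 -0.4  0.2]
0.52 40.23 [ 0.391 -0.213  0.054] [-0.1 -1.2 -0.8]
0.78 40.53 [ 0.395 -0.214  0.048] [-0.9  0.2 -0.3]
1.04 40.83 [ 0.4   -0.215  0.043] [ 1.5  0.1 -0.4]
1.3 41.13 [ 0.407 -0.217  0.04 ] [-0.6  0.3 -0.6]
True
 t41.61 p [ 0.416  -0.2181  0.0374] F [-0.4  0.5 -0.2] op 0.001 q [ 0.2   0.43  0.25  2.24 -0.31  0.42  2.07]
```

View pics/side13.png

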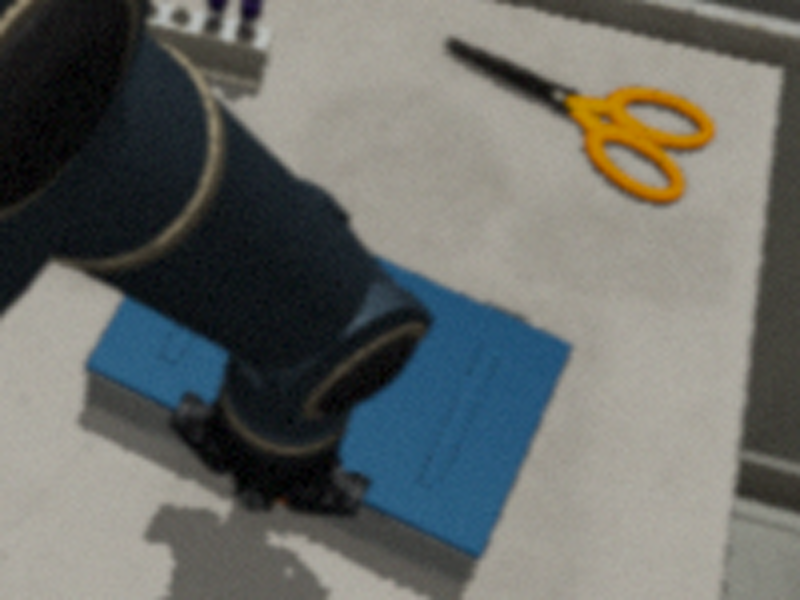

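Run:
```python
from h import *
from plant import robot
p0=robot.sense()['tcp_pos'];d=p0-CC;print("case",d@CX,d@CY,d[2])
robot.move_straight((p0-CX*.006).tolist(),vel=.06)
p1=p0-CX*.006-np.array([0,0,.004]);robot.move_straight(p1.tolist(),vel=.06)
c=robot.move_straight((p1+CX*.016).tolist(),vel=.03,contact_N=18);print(c);st(robot)
d=robot.sense()['tcp_pos']-CC;print("case",d@CX,d@CY,d[2])
q=robot.sense()['tcp_pos'];robot.move_straight((q-CX*.05).tolist(),vel=.12)
robot.move_straight((q-CX*.05+[0,0,.16]).tolist(),vel=.2)
robot.goto(case(-.12,.24,.25).tolist(),rpy(CY,DN));st(robot)
for n in("side","top"):
    f=snap(robot,n,"14",(330,150,530,300) if n=="side" else (345,145,505,265),4); orange(f,(370,250,420,300) if n=="side" else (345,200,470,265))
snap(robot,"top","15")
```

```text
case -0.10115251230078603 0.0004716100341861963 0.03733077817069576
True
 t42.59 p [ 0.4162 -0.2177  0.032 ] F [-0.4 -0.2 -0.2] op -0.003 q [ 0.2   0.44  0.25  2.24 -0.31  0.43  2.07]
case -0.10098471218816234 0.0008165169557112321 0.03203996499831698
 t45.08 p [0.4442 0.019  0.249 ] F [0.2 0.1 0. ] op -0.003 q [-0.32  0.08  0.2   2.05 -0.02  1.02  1.25]
orange case frame n 124 med [-0.0895 -0.0026  0.0432] min [-0.092  -0.0213  0.0202] max [-0.0858  0.0156  0.0618]
orange case frame n 39 med [-0.0891  0.0015  0.0569] min [-0.0908 -0.0168  0.028 ] max [-0.0857  0.0196  0.0603]
```

View pics/side14.png

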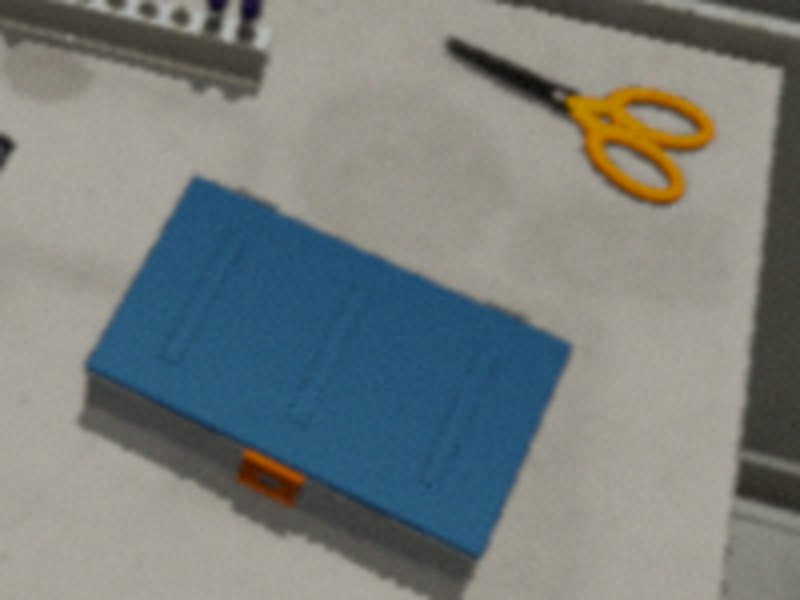

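View pics/top15.png

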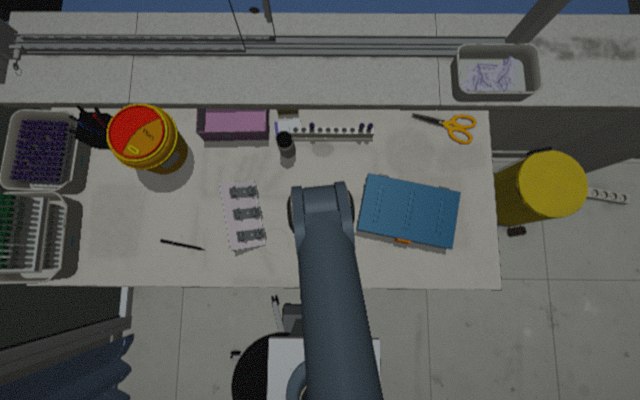

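Run:
```python
from h import *
f=load("side14.npz");W=cloud(f)
hsv=cv2.cvtColor(f["image"],cv2.COLOR_RGB2HSV);k=(hsv[...,0]<=18)&(hsv[...,1]>150)&(hsv[...,2]>60);k[:250]=0;k[:,:370]=0;k[:,420:]=0
p=W[k]-CC;x=p@CX;z=p[:,2]
for a,b in((.018,.028),(.028,.038),(.038,.048)):
    m=(z>a)&(z<b);print("catch",a,b,m.sum(),np.median(x[m]))
m=(z<.05);print("slope dx/dz",np.polyfit(z[m],x[m],1))
hb=(hsv[...,0]>95)&(hsv[...,0]<118)&(hsv[...,1]>130);q=W-CC;xx=q@CX;yy=q@CY
m=hb&(abs(xx)<.07)&(abs(yy)<.12);P=q[m];c=np.polyfit(xx[m],P[:,2],1);print("lid",m.sum(),"z0,slope",c[1],c[0])
g0=load("side0.npz")["image"].astype(int);g=f["image"].astype(int)
cv2.imwrite("pics/cmp.png",np.hstack([cv2.resize(i[130:260,140:340].astype(np.uint8)[:,:,::-1],None,fx=2,fy=2) for i in(g0,g)]))
```

```text
catch 0.018 0.028 31 -0.09017533128122171
catch 0.028 0.038 19 -0.08883790230705135
catch 0.038 0.048 22 -0.08959087379806956
slope dx/dz [ 0.03815487 -0.09077343]
lid 4442 z0,slope 0.06090572571026818 -0.00034071658893570014
```

View pics/cmp.png

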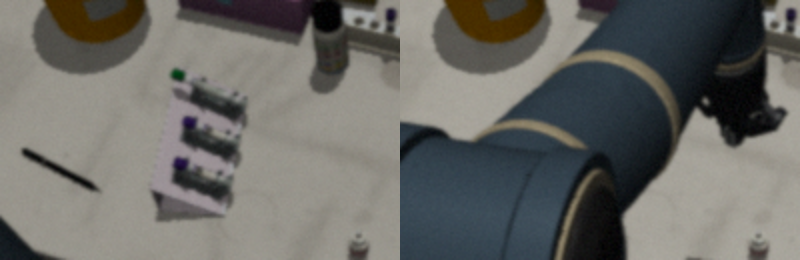

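```bash
python3 -c "
from plant import robot
print(robot.sense()['t']);robot.close_job()"
```

```text
45.2333
the job is handed in; nothing more can be done
```

All three tubes are lying flat in their own trays, two in the purple tray and one in the green. I then shut the lid, folded the catch down and handed the job in at 45.2 s; no verdict was reported.

- **Tubes:** I set each one down until it touched the tray floor, then let go. The pictures before closing showed both purple tubes in full. The green tube's cap end showed while it was still held, and its round end after release.
- **Lid:** The depth readings put its top at about 61 mm above the desk with no measurable slope.
- **Catch:** It is vertical against the front of the case to within about 2°, which is the noise in the depth readings. Pushing at up to 18 N stopped at the same place as the first push, so I take it as fully folded.
- **Other items:** The strip bottle, dropper bottle and marker pen look unmoved compared with the first pictures. I checked them by eye, not by measurement.

No check failed. I noticed one disagreement: after the pushes on the catch stopped on contact, the wrist force read back near zero. I judged the catch by where it stopped and by the pictures instead.

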